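# Zero the bench thickness gauge

## Task

Zero the blue thickness gauge: turn its star wheel clockwise by the spokes until the jaws are fully closed, then turn the black dial by its raised grip until the dial's white zero arrow stands right at the red pointer. The pointer moves as the jaws close, so close them first, and leave the dial at zero with the jaws shut. Do not disturb the loose things lying round the gauge.

Things in the scene. Friction and masses are not known exactly. Their poses are not given: they have to be found in the camera images.
- gauge: blue thickness gauge fixed on the bench; base plate 200 (x) x 360 (y) mm, 20 mm thick. Origin: centre of its underside, on the bench; z up; at yaw 0, x away from the robot, y left (yaw up to 0.25 rad either way). In its frame: star wheel axis at (0, -100) mm, centre of the dial face at (15, 100, 115) mm. Dial head: blue drum 158 mm across, top edge 154 mm above the bench
- jaw_gap (a point): middle of the face of the fixed jaw, 42 mm above the bench; the steel jaws (tops 56 mm above the bench) run on a rail along the gauge's y, at the front, under the star wheel's near side. The moving one comes from the right. The wheel drives it, 10 mm per rad
- star_hub (a point): centre of the star wheel, on its vertical axis, at mid-height of the spokes, 115 mm above the bench. Hub 40 mm across; four steel spokes 12 mm thick, 90 degrees apart, with black end balls 21 mm thick centred 66 mm from the axis. Below the gaps there is free space down to the gearbox (85 x 85 mm, top 79 mm above the bench) and a 30 mm thick post under the hub
- star (a joint): star wheel angle, rad, growing clockwise from above: 0 = jaws open 30 mm, 3.0 = fully closed (hard stop). At q the spokes point along 0, 90, 180, 270 degrees minus q, counter-clockwise from above from the gauge's x axis. Stays where left; takes 0.12 N m (2 to 3 N at 55 mm from the axis). Starts 0.2 to 1.4
- dial_grip (a point): on the dial's axis, in the middle of the raised grey grip bar (60 long, 16 thick, 36 mm high above the disc), 24 mm above the black disc, 12 mm below the bar's top. Site axes turn with the dial: x along the bar toward the zero arrow, z out of the face. The face leans back: its axis is 28 degrees from vertical, tilted toward the gauge's -x (the robot), so tilt the tool to match. Disc 110 mm across
- dial (a joint): angle of the dial, rad, growing counter-clockwise as seen looking at the face; 0 = zero arrow at the top of the sloping face (gauge's +x side); range -2.6 to 2.6. Stays where it is left, takes about 0.08 N m. Starts between -1.4 and -0.7
- zero_mark (a point): tip of the white zero arrow near the rim of the black dial, 56 mm from the dial axis; turns with the dial. The other divisions (white ticks) are 12 degrees apart
- pointer_tip (a point): inner tip of the red pointer on the white ring round the dial, 56 mm from the dial axis, level with zero_mark. Out of touch; the closing jaws move it counter-clockwise, 0.6 rad per rad of wheel. Jaws closed, it stands 0.3 rad clockwise to 0.4 rad counter-clockwise of the top of the face, different each time. At zero, zero_mark and pointer_tip coincide
- wood_block: loose wooden block 45 x 110 x 45 mm left of the gauge, origin under its centre; leave alone
- driver_yellow: loose yellow screwdriver, 26 x 162 x 26 mm, lying on the bench left of the gauge; leave alone
- tape_measure: loose yellow tape measure, 66 x 72 x 34 mm, on the bench right of the gauge; leave alone
- pliers_red: loose red-handled pliers, 57 x 184 x 12 mm, lying in front of the gauge; leave alone
- masking_tape: loose roll of masking tape, 104 mm across, 25 mm high, lying on the bench to the right; leave alone

How it is judged:
By the outcome, as a careful person would: the job done as asked, in the order asked, and still so for the second after the job is handed in, with the robot touching nothing.
It also fails if it takes over 54 s, if anything falls off the work surface, if the arm or the gripper's body presses on something with over 40 N, if the wrist force passes 120 N, or if a joint passes its speed limit or range.

## Robot

A 6-joint arm with a two-finger parallel gripper is mounted at the origin on a cart in front of the work surface, level with it; the furniture and walls round the work are solid. World frame = base frame: x ahead of the robot, y to its left, z up, the work surface at z = 0. Lengths are in m, angles in rad, forces in N, time in s.
With the tool pointing down it reaches from about 0.4 to 0.825 m from the base axis. Payload 7 kg.
Tool frame: the origin (TCP) lies midway between the tips of the shut fingers; the grasp point (between the pads) lies hold_point_z behind it (hold_point_z is the distance from the TCP to the grasp point, in m); z points along the fingers, y is the line along which they close (so a half turn about z gives the same grasp; the last joint's range is limited). The gripper opens to 88 mm and grips with 3 to 60 N. Pads are 19 mm wide; open, the fingers measure 130 mm over their backs; the gripper's body (78 mm by 193 mm) begins 47 mm behind the grasp point.
Start: joints at [-0.935, 0.359, 0.012, 0, -1.224, -0.288], TCP at [0.23, -0.635, 0.227] pointing down, gripper open.
Joint ranges: [-3.07, 3.07], [-1.43, 2.12], [-1.02, 1.25], [-3.03, 1.67], [-3.05, -0], [-3.03, 3.03]. Speed limits (rad/s): [2.39, 2.39, 3.01, 3.14, 3.14, 3.14].

## Interface

Orientations are given as [roll, pitch, yaw] about the fixed x, y, z axes, in that order (R = Rz(yaw) Ry(pitch) Rx(roll)).
In Python, from station import * gives the robot as it stands.
- The arm moves only by the tool apply_moves, never from a script. Its argument "steps" is a list of rows, each an object with "translation": the shift along the world's x, y, z scaled (see below), a list of three; "rotation": the turn, a rotation vector about the world's x, y, z scaled (see below), a list of three. A call has exactly 10 rows; each row is the pose to reach, as a shift and turn from the pose commanded when the call began; what a row does not reach only later rows make up. The controller multiplies each number of a shift by 250 mm and each number of a turn by 30 degrees. A row lasts 1/12 s, in which the tool goes at most 41.7 mm and 7.16 degrees, less where a joint would pass 70% of its speed; a pose out of reach is approached as far as the arm can. A call with a number of a shift or a turn outside -1 to 1 is refused whole. A call with a gripper value outside its range is refused whole. "jaw" is the closure, from -1 (fully open) to 1 (shut), so that 0 is half open, set as the call begins (left out, the last holds). The fingers move at their own pace and stop on an object; "newtons" is the grip in N (left out, the last holds). Time passes only in rows, so rows that repeat a pose let the fingers close, or fill a call up. It gives the time, the measured TCP pose, the force, the opening and the grip force at its end, in the units of the state.
- get_state(): the state, without advancing time (a new reading comes with each control period).
- grab_frame(name): name is "side" or "top"; returns the picture (480x640x3 uint8, blue, green, red); there is no depth.
- camera_model(name): a dict with "fx", "fy", "cx", "cy" (pixels), "k1" (the pictures are not rectified: a ray, as slopes to the right and down, at radius r is drawn at 1 + k1 r^2 times it, then the intrinsics apply), "xyz" and "rotation" of the camera in the world. Camera axes: x right, y down, z forward; pixel columns grow to the right and rows downward; lengths in m; the calibration is good to about 2 mm. A picture is of the moment at which its call begins. camera_model takes no time and is no camera call.
- job_done(): hands the job in; it is judged then, once.
The state is a dict: "t": time; "q": joint angles; "qd": joint speeds; "joint_efforts": joint torques, N m; "eef_pos": TCP position; "ee_rot": TCP orientation; "force": force on the tool from outside, world axes, zero at the start; "moment": the same for the moment, N m; "width": finger opening in m; "gripper_force": force on a finger pad.
Only numpy, scipy, OpenCV 4.12 (cv2) and the standard library are available. Lean on these libraries where they do the work, as an engineer would, in place of code of your own. Each camera call takes 0.05 s, during which the arm holds its last target. There are 200 camera calls.

## Working session

There is one attempt and no reset: what is moved stays moved. The work goes in short steps, Python scripts to look and compute and a tool call to move; the robot and the scene stay as the last step left them, time stands still between calls to the robot, and variables do not carry over. Pictures are saved under pics/ and viewed, at most 10 in all, crops included, and the job is handed in when it is done.

Besides the shell and the picture viewer there is one more tool, called after "Call:" by a JSON object that holds its "op" and its "data", one argument or row to a line. apply_moves: Moves the arm, as the interface text tells. Shifts and turns lie within -1 to 1; 1 stands for 250 mm of shift or 30 degrees of turn. Its arguments: {"type":"object","properties":{"steps":{"type":"array"},"jaw":{"type":"number"},"newtons":{"type":"number"}},"required":["steps"]}

```bash
mkdir -p pics; ls; python3 - <<'E'
from station import *
import cv2
s=get_state();print({k:s[k] for k in('t','eef_pos','ee_rot','width','force')})
import station;print([k for k in dir(station) if not k.startswith('_')], globals().get('hold_point_z'))
for n in('top','side'):
    cv2.imwrite(f'pics/{n}0.png',grab_frame(n));print(n,camera_model(n))
E
```

```text
pics
{'t': 0.0, 'eef_pos': array([ 0.22987096, -0.63413868,  0.22563408]), 'ee_rot': array([ 3.13994653e+00, -1.54689825e-04, -2.79390594e+00]), 'width': 0.08757452414082163, 'force': array([-0.08650233,  0.95287519,  0.65816901])}
['Unreachable', 'camera_model', 'get_state', 'grab_frame', 'hold_point_z', 'job_done'] 0.0188
top {'fx': 447.59171156370263, 'fy': 447.59171156370263, 'cx': 312.0084425064051, 'cy': 236.89679358814482, 'k1': 0.014469901694208637, 'xyz': array([ 0.39754978, -0.10523075,  1.5107485 ]), 'rotation': array([-3.04584059,  0.00381428, -1.55983593])}
side {'fx': 472.487075435026, 'fy': 472.487075435026, 'cx': 316.6623185156401, 'cy': 243.01782978152536, 'k1': -0.05443594907194549, 'xyz': array([-0.12009532,  0.8385073 ,  0.72970747]), 'rotation': array([-2.06362591,  0.01550398, -2.56459797])}
```

View pics/top0.png

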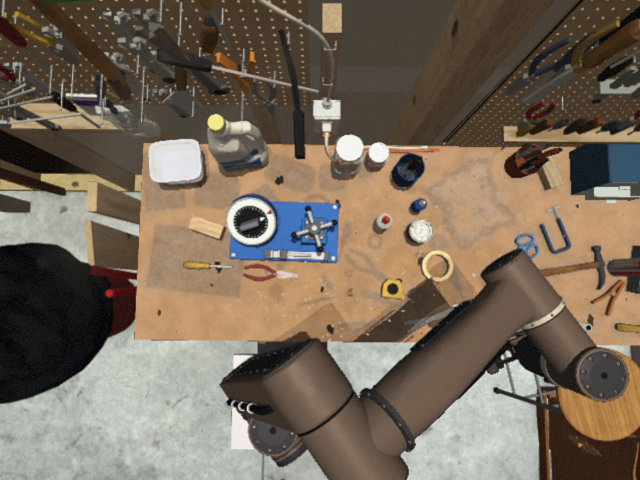

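View pics/side0.png

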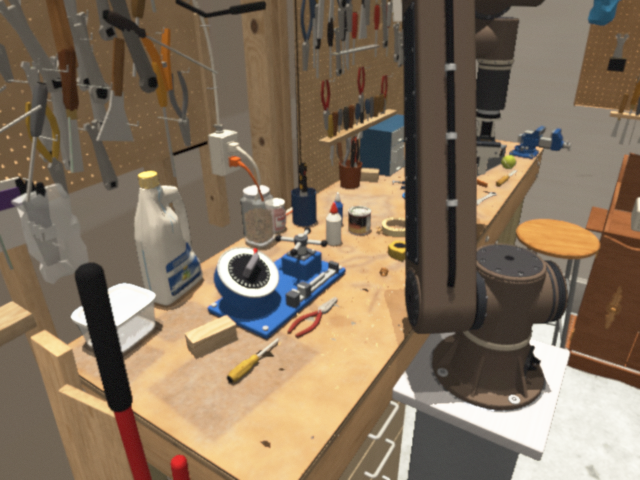

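The top view shows the gauge at about (285,230), with the star wheel at (314,230) and the dial at (252,222). The side view shows the same gauge with the dial at (248,272). Next I'll work out the numbers and enlarge the gauge.

```bash
cat > h.py <<'E'
from station import *
import numpy as np, cv2
from scipy.spatial.transform import Rotation as R
def rot(c): 
    r=np.array(c['rotation']); return r if r.shape==(3,3) else R.from_euler('xyz',r).as_matrix()
def proj(n,P):
    c=camera_model(n);p=(np.atleast_2d(P)-c['xyz'])@rot(c);s=p[:,:2]/p[:,2:]
    s=s*(1+c['k1']*(s**2).sum(1,keepdims=True));return s*[c['fx'],c['fy']]+[c['cx'],c['cy']]
def ray(n,uv):
    c=camera_model(n);K=np.array([[c['fx'],0,c['cx']],[0,c['fy'],c['cy']],[0,0,1]])
    s=cv2.undistortPoints(np.float64(uv).reshape(-1,1,2),K,np.array([c['k1'],0,0,0,0.])).reshape(-1,2)
    return np.array(c['xyz']),np.c_[s,np.ones(len(s))]@rot(c).T
def onplane(n,uv,p0,nrm=(0,0,1)):
    o,d=ray(n,uv);nrm=np.array(nrm);return o+d*(((np.array(p0)-o)@nrm)/(d@nrm))[:,None]
E
python3 - <<'E'
from h import *
im=cv2.imread('pics/top0.png')
hsv=cv2.cvtColor(im,cv2.COLOR_BGR2HSV)
m=cv2.inRange(hsv,(100,120,60),(125,255,255));m[:,:200]=0;m[:,360:]=0;m[:190]=0;m[280:]=0
ps=np.argwhere(m)[:,::-1].astype(np.float32)
r=cv2.minAreaRect(ps);print(r);b=cv2.boxPoints(r);print(b)
w=onplane('top',b,(0,0,.02));print(w.round(4),w.mean(0))
print(proj('top',w)-b)
c=im[185:275,215:350];cv2.imwrite('pics/c0.png',cv2.resize(c,None,fx=5.9,fy=5.9,interpolation=cv2.INTER_CUBIC))
E
```

```text
((284.0732421875, 228.0593719482422), (106.26397705078125, 64.02989959716797), 2.1610796451568604)
[[229.7718  258.048  ]
 [232.1863  194.06364]
 [338.3747  198.07074]
 [335.9602  262.0551 ]]
[[ 0.467   0.1752  0.02  ]
 [ 0.6831  0.1732  0.02  ]
 [ 0.6731 -0.1855  0.02  ]
 [ 0.4574 -0.1786  0.02  ]] [ 0.57016608 -0.00391212  0.02      ]
[[ 0.00000000e+00  0.00000000e+00]
 [-5.68434189e-14 -2.84217094e-14]
 [ 0.00000000e+00  0.00000000e+00]
 [ 0.00000000e+00  0.00000000e+00]]
```

View pics/c0.png

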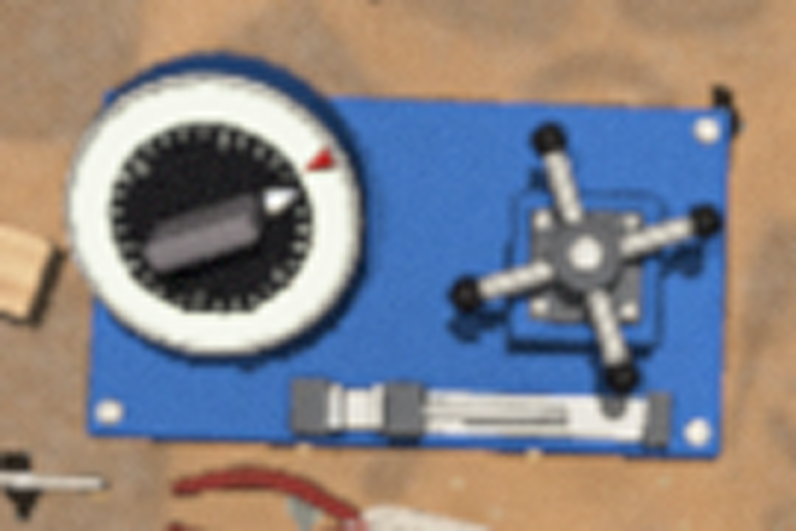

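The crop shows the balls at (550,139), (706,221), (622,376) and (467,294), the hub at (586,254), and the plate corners at (718,457), (727,108) and (90,436). The white arrow is near (280,198) and the red pointer near (310,165). I'll fit the pose.

```bash
python3 - <<'E'
from h import *
f=lambda a:np.array(a,float)/5.9+[215,185]-0.4
from scipy.optimize import least_squares
cp=f([(718,457),(727,108),(90,436)]);bl=f([(550,139),(706,221),(622,376),(467,294)]);hb=f([(586,254)])
C=np.array([(-.1,-.18,.02),(.1,-.18,.02),(-.1,.18,.02)])
W=onplane('top',bl,(0,0,.115));print(W.round(4),W.mean(0),onplane('top',hb,(0,0,.125)))
d=W-W.mean(0);print(np.degrees(np.arctan2(d[:,1],d[:,0])),np.linalg.norm(d,axis=1))
def model(x):
    r=R.from_euler('z',x[2]).as_matrix();g=lambda p:p@r.T+[x[0],x[1],0]
    a=-x[3]+np.array([np.pi/2,0,-np.pi/2,np.pi])
    B=np.c_[.066*np.cos(a),-.1+.066*np.sin(a),0*a+.115]
    return np.r_[proj('top',g(C)),proj('top',g(B))]
r=least_squares(lambda x:(model(x)-np.r_[cp,bl]).ravel(),[.57,0,-.03,1.3]);print(r.x,np.abs(r.fun).max(),r.fun.round(1))
x=r.x;Rz=R.from_euler('z',x[2]).as_matrix()
print('hub',Rz@[0,-.1,.115]+[x[0],x[1],0],'spokes',np.degrees(x[2]-x[3])%90,'remaining deg',np.degrees(3-x[3]))
n=Rz@[-np.sin(np.radians(28)),0,np.cos(np.radians(28))];c=Rz@[.015,.1,.115]+[x[0],x[1],0]
print('dial n',n,'c',c,'side px hub',proj('side',Rz@[0,-.1,.115]+[x[0],x[1],0]),'dial',proj('side',c),proj('top',c))
np.save('pose.npy',x)
E
```

```text
[[ 0.6224 -0.0842  0.115 ]
 [ 0.5791 -0.1678  0.115 ]
 [ 0.4959 -0.1239  0.115 ]
 [ 0.5387 -0.0411  0.115 ]] [ 0.55903297 -0.10427038  0.115     ] [[ 0.55958813 -0.10413261  0.125     ]]
[  17.54320954  -72.46645654 -162.74261209  107.84906131] [0.06645225 0.06666494 0.06608772 0.0663362 ]
[ 0.56106715 -0.00398885 -0.02023093  1.24435014] 0.9411123453001835 [ 0.7  0.   0.7 -0.2 -0.9  0.2 -0.1  0.1 -0.3  0.1 -0.  -0.1 -0.  -0.1]
hub [ 0.5590442  -0.10396839  0.115     ] spokes 17.544842027476406 remaining deg 100.59132721377854
dial n [-0.46937549  0.0094972   0.88294759] c [0.57808704 0.09568724 0.115     ] side px hub [[300.28659797 240.5890657 ]] dial [[248.30465502 270.78335295]] [[250.42724269 221.50857327]]
```

Call:
{"op": "apply_moves", "data": {
  "steps": [
    {"translation": [0.03,0.05,0.02],"rotation": [0,0,0.07]},
    {"translation": [0.08,0.12,0.04],"rotation": [0,0,0.17]},
    {"translation": [0.13,0.19,0.06],"rotation": [0,0,0.28]},
    {"translation": [0.18,0.26,0.08],"rotation": [0,0,0.39]},
    {"translation": [0.23,0.33,0.08],"rotation": [0,0,0.5]},
    {"translation": [0.28,0.4,0.08],"rotation": [0,0,0.6]},
    {"translation": [0.33,0.47,0.08],"rotation": [0,0,0.7]},
    {"translation": [0.38,0.54,0.08],"rotation": [0,0,0.8]},
    {"translation": [0.43,0.61,0.08],"rotation": [0,0,0.9]},
    {"translation": [0.46,0.66,0.08],"rotation": [0,0,0.97]}
  ],
  "jaw": 0.09
}}

```text
t: 0.93
eef_pos: [0.346, -0.4677, 0.2466]
ee_rot: [-3.142, 0.0, -2.281]
force: [-0.1, -0.3, 0.1]
width: 0.04
gripper_force: 0.0
```

Call:
{"op": "apply_moves", "data": {
  "steps": [
    {"translation": [0.04,0.06,0],"rotation": [0,0,0.09]},
    {"translation": [0.09,0.13,0],"rotation": [0,0,0.19]},
    {"translation": [0.14,0.2,0],"rotation": [0,0,0.29]},
    {"translation": [0.19,0.27,0],"rotation": [0,0,0.39]},
    {"translation": [0.23,0.33,0],"rotation": [0,0,0.5]},
    {"translation": [0.28,0.4,0],"rotation": [0,0,0.6]},
    {"translation": [0.33,0.47,0],"rotation": [0,0,0.7]},
    {"translation": [0.38,0.54,0],"rotation": [0,0,0.8]},
    {"translation": [0.43,0.61,0],"rotation": [0,0,0.9]},
    {"translation": [0.46,0.66,0],"rotation": [0,0,0.97]}
  ]
}}

```text
t: 1.77
eef_pos: [0.4608, -0.3027, 0.2466]
ee_rot: [-3.142, 0.0, -1.773]
force: [0.5, -0.9, -0.2]
width: 0.0399
gripper_force: 0.0
```

Call:
{"op": "apply_moves", "data": {
  "steps": [
    {"translation": [0.04,0.06,0],"rotation": [0,0,0.09]},
    {"translation": [0.09,0.13,0],"rotation": [0,0,0.19]},
    {"translation": [0.14,0.2,0],"rotation": [0,0,0.29]},
    {"translation": [0.19,0.27,0],"rotation": [0,0,0.39]},
    {"translation": [0.23,0.33,0],"rotation": [0,0,0.5]},
    {"translation": [0.28,0.4,0],"rotation": [0,0,0.6]},
    {"translation": [0.33,0.47,0],"rotation": [0,0,0.7]},
    {"translation": [0.38,0.54,0],"rotation": [0,0,0.8]},
    {"translation": [0.42,0.61,0],"rotation": [0,0,0.92]},
    {"translation": [0.44,0.64,0],"rotation": [0,0,0.98]}
  ]
}}

```text
t: 2.6
eef_pos: [0.5707, -0.1424, 0.2464]
ee_rot: [3.142, 0.0, -1.259]
force: [-0.1, -0.1, 0.5]
width: 0.0399
gripper_force: 0.0
```

Call:
{"op": "apply_moves", "data": {
  "steps": [
    {"translation": [0,0,-0.05],"rotation": [0,0,0]},
    {"translation": [0,0,-0.13],"rotation": [0,0,0]},
    {"translation": [0.004,-0.006,-0.21],"rotation": [0,0,-0.01]},
    {"translation": [0.004,-0.006,-0.29],"rotation": [0,0,-0.01]},
    {"translation": [0.004,-0.006,-0.37],"rotation": [0,0,-0.01]},
    {"translation": [0.004,-0.006,-0.44],"rotation": [0,0,-0.01]},
    {"translation": [0.004,-0.006,-0.5],"rotation": [0,0,-0.01]},
    {"translation": [0.004,-0.006,-0.55],"rotation": [0,0,-0.01]},
    {"translation": [0.004,-0.006,-0.59],"rotation": [0,0,-0.01]},
    {"translation": [0.004,-0.006,-0.59],"rotation": [0,0,-0.01]}
  ]
}}

```text
t: 3.43
eef_pos: [0.5694, -0.1459, 0.0969]
ee_rot: [3.138, 0.001, -1.27]
force: [-0.9, -0.5, -0.1]
width: 0.04
gripper_force: 0.0
```

```bash
python3 - <<'E'
import numpy as np
h=np.array([.559,-.104])
# arc increments from spoke angle a, 25 deg per call, 10 rows
a0=-72.5
for k in range(4):
    s=a0-25.1*k
    p=lambda a:h+.042*np.array([np.cos(np.radians(a)),np.sin(np.radians(a))])
    print(k,[[*((p(s-2.51*i)-p(s))/.25).round(3),round(-2.51*i/30,3)] for i in range(1,11)])
E
```

```text
0 [[np.float64(-0.007), np.float64(-0.002), -0.084], [np.float64(-0.014), np.float64(-0.004), -0.167], [np.float64(-0.021), np.float64(-0.005), -0.251], [np.float64(-0.029), np.float64(-0.006), -0.335], [np.float64(-0.036), np.float64(-0.007), -0.418], [np.float64(-0.043), np.float64(-0.008), -0.502], [np.float64(-0.051), np.float64(-0.008), -0.586], [np.float64(-0.058), np.float64(-0.008), -0.669], [np.float64(-0.065), np.float64(-0.007), -0.753], [np.float64(-0.073), np.float64(-0.006), -0.837]]
1 [[np.float64(-0.007), np.float64(0.001), -0.084], [np.float64(-0.014), np.float64(0.003), -0.167], [np.float64(-0.022), np.float64(0.004), -0.251], [np.float64(-0.029), np.float64(0.006), -0.335], [np.float64(-0.036), np.float64(0.009), -0.418], [np.float64(-0.043), np.float64(0.011), -0.502], [np.float64(-0.049), np.float64(0.014), -0.586], [np.float64(-0.056), np.float64(0.018), -0.669], [np.float64(-0.062), np.float64(0.021), -0.753], [np.float64(-0.069), np.float64(0.025), -0.837]]
2 [[np.float64(-0.006), np.float64(0.004), -0.084], [np.float64(-0.012), np.float64(0.008), -0.167], [np
[... 178 characters left out ...]
028), -0.502], [np.float64(-0.038), np.float64(0.034), -0.586], [np.float64(-0.043), np.float64(0.04), -0.669], [np.float64(-0.047), np.float64(0.046), -0.753], [np.float64(-0.051), np.float64(0.052), -0.837]]
3 [[np.float64(-0.004), np.float64(0.006), -0.084], [np.float64(-0.007), np.float64(0.013), -0.167], [np.float64(-0.011), np.float64(0.019), -0.251], [np.float64(-0.013), np.float64(0.026), -0.335], [np.float64(-0.016), np.float64(0.033), -0.418], [np.float64(-0.018), np.float64(0.04), -0.502], [np.float64(-0.02), np.float64(0.047), -0.586], [np.float64(-0.022), np.float64(0.054), -0.669], [np.float64(-0.023), np.float64(0.061), -0.753], [np.float64(-0.025), np.float64(0.069), -0.837]]
```

Call:
{"op": "apply_moves", "data": {
  "steps": [
    {"translation": [-0.0,0,0],"rotation": [0,0,0]},
    {"translation": [-0.007,-0.002,0],"rotation": [0,0,-0.08]},
    {"translation": [-0.014,-0.004,0],"rotation": [0,0,-0.17]},
    {"translation": [-0.021,-0.005,0],"rotation": [0,0,-0.25]},
    {"translation": [-0.029,-0.006,0],"rotation": [0,0,-0.33]},
    {"translation": [-0.036,-0.007,0],"rotation": [0,0,-0.42]},
    {"translation": [-0.043,-0.008,0],"rotation": [0,0,-0.5]},
    {"translation": [-0.051,-0.008,0],"rotation": [0,0,-0.59]},
    {"translation": [-0.065,-0.007,0],"rotation": [0,0,-0.75]},
    {"translation": [-0.073,-0.006,0],"rotation": [0,0,-0.837]}
  ],
  "jaw": 0.55,
  "newtons": 10
}}

```text
t: 4.27
eef_pos: [0.5543, -0.1477, 0.1007]
ee_rot: [-3.138, 0.0, -1.712]
force: [1.8, -0.8, -0.6]
width: 0.0198
gripper_force: 1.4
```

Call:
{"op": "apply_moves", "data": {
  "steps": [
    {"translation": [-0.007,0.001,0],"rotation": [0,0,-0.084]},
    {"translation": [-0.014,0.003,0],"rotation": [0,0,-0.167]},
    {"translation": [-0.022,0.004,0],"rotation": [0,0,-0.251]},
    {"translation": [-0.029,0.006,0],"rotation": [0,0,-0.335]},
    {"translation": [-0.036,0.009,0],"rotation": [0,0,-0.418]},
    {"translation": [-0.043,0.011,0],"rotation": [0,0,-0.502]},
    {"translation": [-0.049,0.014,0],"rotation": [0,0,-0.586]},
    {"translation": [-0.056,0.018,0],"rotation": [0,0,-0.669]},
    {"translation": [-0.062,0.021,0],"rotation": [0,0,-0.753]},
    {"translation": [-0.069,0.025,0],"rotation": [0,0,-0.837]}
  ]
}}

```text
t: 5.1
eef_pos: [0.537, -0.1417, 0.1008]
ee_rot: [-3.138, 0.001, -2.148]
force: [2.5, -2.6, -1.6]
width: 0.0199
gripper_force: 1.5
```

Call:
{"op": "apply_moves", "data": {
  "steps": [
    {"translation": [-0.006,0.004,0],"rotation": [0,0,-0.084]},
    {"translation": [-0.012,0.008,0],"rotation": [0,0,-0.167]},
    {"translation": [-0.018,0.013,0],"rotation": [0,0,-0.251]},
    {"translation": [-0.023,0.018,0],"rotation": [0,0,-0.335]},
    {"translation": [-0.029,0.023,0],"rotation": [0,0,-0.418]},
    {"translation": [-0.034,0.028,0],"rotation": [0,0,-0.502]},
    {"translation": [-0.038,0.034,0],"rotation": [0,0,-0.586]},
    {"translation": [-0.043,0.04,0],"rotation": [0,0,-0.669]},
    {"translation": [-0.047,0.046,0],"rotation": [0,0,-0.753]},
    {"translation": [-0.051,0.052,0],"rotation": [0,0,-0.837]}
  ]
}}

```text
t: 5.93
eef_pos: [0.5236, -0.1288, 0.1006]
ee_rot: [-3.14, 0.002, -2.587]
force: [0.1, -3.6, 0.8]
width: 0.0199
gripper_force: 1.5
```

Call:
{"op": "apply_moves", "data": {
  "steps": [
    {"translation": [-0.004,0.006,0],"rotation": [0,0,-0.084]},
    {"translation": [-0.007,0.013,0],"rotation": [0,0,-0.167]},
    {"translation": [-0.011,0.019,0],"rotation": [0,0,-0.251]},
    {"translation": [-0.013,0.026,0],"rotation": [0,0,-0.335]},
    {"translation": [-0.016,0.033,0],"rotation": [0,0,-0.418]},
    {"translation": [-0.018,0.04,0],"rotation": [0,0,-0.502]},
    {"translation": [-0.02,0.047,0],"rotation": [0,0,-0.586]},
    {"translation": [-0.022,0.054,0],"rotation": [0,0,-0.669]},
    {"translation": [-0.023,0.061,0],"rotation": [0,0,-0.753]},
    {"translation": [-0.025,0.069,0],"rotation": [0,0,-0.837]}
  ]
}}

```text
t: 6.77
eef_pos: [0.5169, -0.1115, 0.1004]
ee_rot: [-3.141, 0.001, -3.025]
force: [-0.1, -2.8, 0.1]
width: 0.0201
gripper_force: 1.5
```

Call:
{"op": "apply_moves", "data": {
  "steps": [
    {"translation": [0,0.002,0],"rotation": [0,0,-0.02]},
    {"translation": [0,0.004,0],"rotation": [0,0,-0.04]},
    {"translation": [0,0.006,0],"rotation": [0,0,-0.06]},
    {"translation": [0,0.008,0],"rotation": [0,0,-0.08]},
    {"translation": [-0.001,0.01,0],"rotation": [0,0,-0.1]},
    {"translation": [-0.001,0.012,0],"rotation": [0,0,-0.13]},
    {"translation": [-0.001,0.014,0],"rotation": [0,0,-0.16]},
    {"translation": [-0.001,0.016,0],"rotation": [0,0,-0.19]},
    {"translation": [-0.001,0.018,0],"rotation": [0,0,-0.2]},
    {"translation": [-0.001,0.018,0],"rotation": [0,0,-0.2]}
  ]
}}

```text
t: 7.6
eef_pos: [0.5164, -0.1064, 0.099]
ee_rot: [3.141, 0.0, -3.128]
force: [0.4, -2.1, 1.2]
width: 0.0199
gripper_force: 0.9
```

Call:
{"op": "apply_moves", "data": {
  "steps": [
    {"translation": [0,0.002,0],"rotation": [0,0,-0.01]},
    {"translation": [0,0.004,0],"rotation": [0,0,-0.02]},
    {"translation": [0,0.006,0],"rotation": [0,0,-0.03]},
    {"translation": [0,0.008,0],"rotation": [0,0,-0.04]},
    {"translation": [0,0.01,0],"rotation": [0,0,-0.05]},
    {"translation": [0,0.011,0],"rotation": [0,0,-0.05]},
    {"translation": [0,0.012,0],"rotation": [0,0,-0.05]},
    {"translation": [0,0.012,0],"rotation": [0,0,-0.05]},
    {"translation": [0,0.012,0],"rotation": [0,0,-0.05]},
    {"translation": [0,0.012,0],"rotation": [0,0,-0.05]}
  ]
}}

```text
t: 8.43
eef_pos: [0.5165, -0.1055, 0.0991]
ee_rot: [-3.139, -0.0, 3.129]
force: [3.8, -15.4, -1.6]
width: 0.02
gripper_force: 7.8
```

Call:
{"op": "apply_moves", "data": {
  "steps": [
    {"translation": [0,-0.012,0],"rotation": [0,0,0]},
    {"translation": [0,-0.018,0],"rotation": [0,0,0]},
    {"translation": [0,-0.018,0],"rotation": [0,0,0]},
    {"translation": [0,-0.018,0],"rotation": [0,0,0]},
    {"translation": [0,-0.018,0.06],"rotation": [0,0,0]},
    {"translation": [0,-0.018,0.16],"rotation": [0,0,0]},
    {"translation": [0,-0.018,0.27],"rotation": [0,0,0]},
    {"translation": [0,-0.018,0.38],"rotation": [0,0,0]},
    {"translation": [0,-0.018,0.49],"rotation": [0,0,0]},
    {"translation": [0,-0.018,0.58],"rotation": [0,0,0]}
  ],
  "jaw": 0.09
}}

```text
t: 9.27
eef_pos: [0.5164, -0.1077, 0.2462]
ee_rot: [3.141, 0.001, 3.13]
force: [0.0, -0.3, -0.7]
width: 0.0399
gripper_force: 0.0
```

Call:
{"op": "apply_moves", "data": {
  "steps": [
    {"translation": [-0.05,-0.05,0],"rotation": [0,0,0]},
    {"translation": [-0.15,-0.15,0],"rotation": [0,0,0]},
    {"translation": [-0.25,-0.28,0],"rotation": [0,0,0]},
    {"translation": [-0.3,-0.4,0],"rotation": [0,0,0]},
    {"translation": [-0.3,-0.52,0],"rotation": [0,0,0]},
    {"translation": [-0.3,-0.64,0],"rotation": [0,0,0]},
    {"translation": [-0.3,-0.76,0],"rotation": [0,0,0]},
    {"translation": [-0.3,-0.86,0],"rotation": [0,0,0]},
    {"translation": [-0.3,-0.92,0],"rotation": [0,0,0]},
    {"translation": [-0.3,-0.95,0],"rotation": [0,0,0]}
  ]
}}

```text
t: 10.1
eef_pos: [0.4408, -0.347, 0.2433]
ee_rot: [3.141, -0.001, 3.128]
force: [0.6, -0.0, 0.3]
width: 0.0397
gripper_force: 0.0
```

```bash
python3 - <<'E'
from h import *
t=grab_frame('top');s=grab_frame('side');cv2.imwrite('pics/top1.png',t);cv2.imwrite('pics/side1.png',s)
a=cv2.resize(t[185:275,215:350],(750,500),interpolation=cv2.INTER_CUBIC);cv2.imwrite('pics/c1.png',a)
cv2.imwrite('pics/s1.png',cv2.resize(s[225:335,205:355],(750,550),interpolation=cv2.INTER_CUBIC))
E
```

```text
(no output)
```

View pics/c1.png

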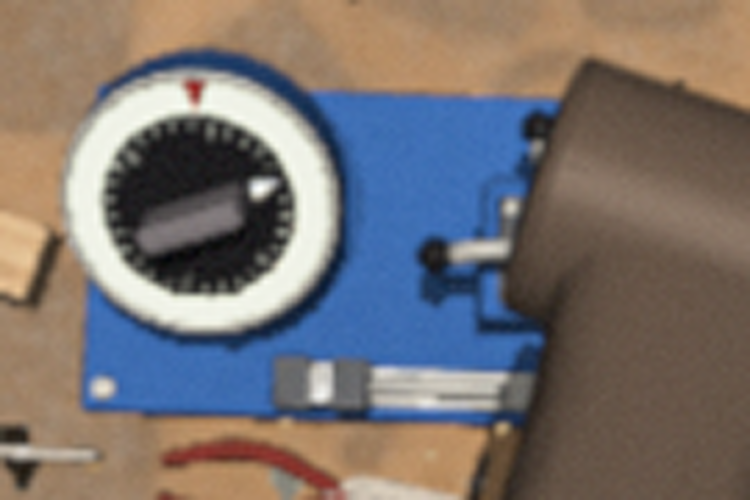

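View pics/s1.png

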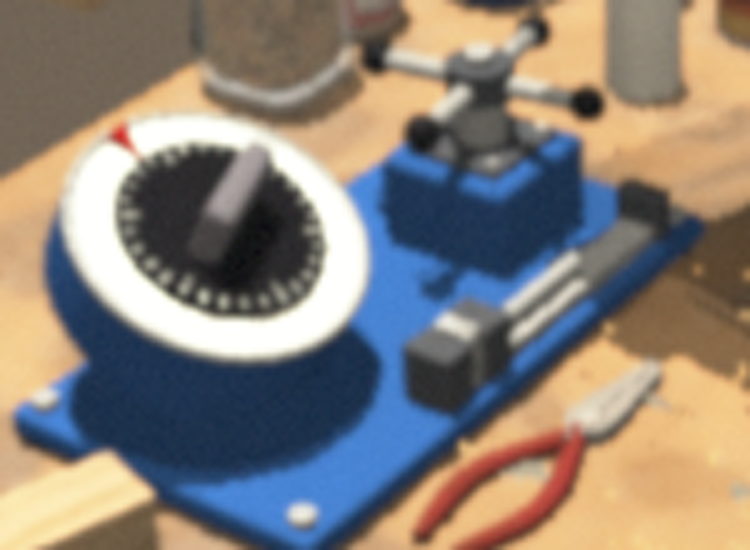

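The top crop shows the red pointer tip at (195,106), near the top of the face, and the arrow tip at (280,183). The jaws at (293,385) and (350,385) are about 18 mm closer than before, as expected for closed. The side crop also shows the jaws touching at (450,340). Now I'll measure the angles.

```bash
cat > dial.py <<'E'
from h import *
x=np.load('pose.npy');Rz=R.from_euler('z',x[2]).as_matrix();t=np.radians(28)
n=Rz@[-np.sin(t),0,np.cos(t)];ex=Rz@[np.cos(t),0,np.sin(t)];ey=np.cross(n,ex)
c=Rz@[.015,.1,.115]+[x[0],x[1],0]
def polar(cam,uv,h=0,cc=None):
    p=onplane(cam,uv,c+h*n,n)-c; a=p@ex;b=p@ey
    if cc is not None:a,b=a-cc[0],b-cc[1]
    return a,b
def measure(im,cam,box):
    x0,y0,x1,y1=box;v,u=np.mgrid[y0:y1,x0:x1];uv=np.c_[u.ravel(),v.ravel()]
    px=im[y0:y1,x0:x1].reshape(-1,3).astype(int);a,b=polar(cam,uv);r=np.hypot(a,b)
    g=px.max(1);black=(g<75)&(r<.056)
    # ring outer centre -> refine: disc centre by white ring's inner border
    red=(px[:,2]-px[:,:2].max(1)>50)&(r<.085)
    # disc pixels centroid via hole of the white ring
    wh=((px.min(1)>170)&(r<.09)).reshape(v.shape).astype(np.uint8)
    cs,_=cv2.findContours(wh,cv2.RETR_EXTERNAL,cv2.CHAIN_APPROX_NONE)
    k=max(cs,key=cv2.contourArea).reshape(-1,2)+[x0,y0]
    e=cv2.fitEllipse(k.astype(np.float32));ea,eb=polar(cam,np.array([e[0]]))
    print(cam,'ring outer ellipse centre in face frame',ea,eb,e,'exp px',proj(cam,c))
    cc=(ea[0],eb[0])
    for C,nm in((None,'model'),(cc,'ring')):
        a,b=polar(cam,uv,0,C);r=np.hypot(a,b);th=np.arctan2(b,a)
        wt=(px[:,2]-px[:,:2].max(1)).clip(0)*red
        print(nm,'red th',np.arctan2((wt*b).sum(),(wt*a).sum()),'rmin/max',r[red].min(),r[red].max(),end=' ')
        w=((g>110)&(r>.036)&(r<.047))
        print('white',[(round(q,2)) for q in np.sort(th[w])], np.arctan2((w*g*b).sum(),(w*g*a).sum()))
E
python3 - <<'E'
from dial import *
measure(cv2.imread('pics/top1.png'),'top',(222,190,282,250))
measure(cv2.imread('pics/side1.png'),'side',(212,243,282,300))
h=Rz@[0,-.1,.115]+[x[0],x[1],0];p=onplane('top',[(433/5.5556+214.6,255/5.5556+184.6)],(0,0,.115))[0]-h
print('ball',np.degrees(np.arctan2(p[1],p[0])),np.linalg.norm(p[:2]))
E
```

```text
top ring outer ellipse centre in face frame [0.00059487] [-9.40494563e-05] ((250.45201110839844, 221.33224487304688), (43.15117263793945, 47.487003326416016), 105.7592544555664) exp px [[250.42724269 221.50857327]]
model red th 0.013839796522543437 rmin/max 0.06430306800580099 0.07082234823903816 white [np.float64(-1.4), np.float64(-1.33), np.float64(-1.31), np.float64(-1.27), np.float64(-1.25), np.float64(-1.23), np.float64(-1.2), np.float64(-1.18), np.float64(-1.15), np.float64(-1.12), np.float64(0.95), np.float64(2.1), np.float64(2.14), np.float64(2.22), np.float64(2.28), np.float64(2.33)] -1.3039906985209744
ring red th 0.015357309385002411 rmin/max 0.06371271967945509 0.07022675118392363 white [np.float64(-1.42), np.float64(-1.35), np.float64(-1.33), np.float64(-1.29), np.float64(-1.27), np.float64(-1.25), np.float64(-1.22), np.float64(-1.19), np.float64(-1.17), np.float64(-1.14), np.float64(0.96), np.float64(2.11), np.float64(2.15), np.float64(2.23), np.float64(2.28), np.float64(2.29), np.float64(2.34)] -1.385636261406914
side ring outer ellipse centre in face frame [-0.0011845
[... 2115 characters left out ...]
float64(1.4), np.float64(1.43), np.float64(1.46), np.float64(1.58), np.float64(1.62), np.float64(1.63), np.float64(1.64), np.float64(1.67), np.float64(1.68), np.float64(1.71), np.float64(1.85), np.float64(1.89), np.float64(1.91), np.float64(1.92), np.float64(1.94), np.float64(1.97), np.float64(2.1), np.float64(2.14), np.float64(2.15), np.float64(2.16), np.float64(2.2), np.float64(2.21), np.float64(2.22), np.float64(2.39), np.float64(2.39), np.float64(2.4), np.float64(2.45), np.float64(2.46), np.float64(2.64), np.float64(2.7), np.float64(2.88), np.float64(2.92), np.float64(2.93), np.float64(3.08), np.float64(3.13), np.float64(3.13)] 1.883205994970248
ball 96.81692450812525 0.06730765069875265
```

```bash
cat >> dial.py <<'E'
def tool(th,h):
    b=np.cos(th)*ex+np.sin(th)*ey
    return c+h*n,R.from_matrix(np.c_[b,np.cross(-n,b),-n])
E
python3 - <<'E'
from dial import *
a,b=polar('top',[(280/5.5556+214.6,183/5.5556+184.6),(195/5.5556+214.6,106/5.5556+184.6)]);th=np.arctan2(b,a);print('tip',th,np.hypot(a,b))
p,r=tool(-1.27,.108);s=get_state();cur=R.from_euler('xyz',s['ee_rot'])
v=(r*cur.inv()).as_rotvec();print(s['q'].round(2),p,'dT',(p-s['eef_pos'])/.25,'rotvec/30deg',v/np.radians(30),np.degrees(np.linalg.norm(v)))
print('approach 100mm',-.1*n/.25, 'n',n,'turn/30deg per 25.4deg',n*25.4/30)
E
```

```text
tip [-1.26051669  0.01108378] [0.04837735 0.0588655 ]
[-0.32  0.16 -0.22 -0.   -1.19 -1.27] [0.52739449 0.09671294 0.21035834] dT [ 0.34578946  1.77119833 -0.13200593] rotvec/30deg [-0.88019173 -0.62852706  3.4824746 ] 109.39685449417163
approach 100mm [ 0.1877502  -0.00379888 -0.35317904] n [-0.46937549  0.0094972   0.88294759] turn/30deg per 25.4deg [-0.39740458  0.00804096  0.7475623 ]
```

Call:
{"op": "apply_moves", "data": {
  "steps": [
    {"translation": [0.008,0.04,0],"rotation": [-0.022,-0.016,0.087]},
    {"translation": [0.017,0.09,0],"rotation": [-0.044,-0.031,0.174]},
    {"translation": [0.026,0.13,0],"rotation": [-0.066,-0.047,0.261]},
    {"translation": [0.034,0.18,0],"rotation": [-0.088,-0.063,0.348]},
    {"translation": [0.043,0.22,0],"rotation": [-0.11,-0.079,0.435]},
    {"translation": [0.052,0.27,0],"rotation": [-0.132,-0.094,0.523]},
    {"translation": [0.06,0.31,0],"rotation": [-0.154,-0.11,0.61]},
    {"translation": [0.069,0.35,0],"rotation": [-0.176,-0.126,0.697]},
    {"translation": [0.078,0.4,0],"rotation": [-0.198,-0.141,0.784]},
    {"translation": [0.086,0.443,0],"rotation": [-0.22,-0.157,0.871]}
  ]
}}

```text
t: 11.03
eef_pos: [0.4627, -0.233, 0.2441]
ee_rot: [-3.012, 0.056, -2.69]
force: [-0.3, -1.2, -0.2]
width: 0.0398
gripper_force: 0.0
```

Call:
{"op": "apply_moves", "data": {
  "steps": [
    {"translation": [0.008,0.04,0],"rotation": [-0.022,-0.016,0.087]},
    {"translation": [0.017,0.09,0],"rotation": [-0.044,-0.031,0.174]},
    {"translation": [0.026,0.13,0],"rotation": [-0.066,-0.047,0.261]},
    {"translation": [0.034,0.18,0],"rotation": [-0.088,-0.063,0.348]},
    {"translation": [0.043,0.22,0],"rotation": [-0.11,-0.079,0.435]},
    {"translation": [0.052,0.27,0],"rotation": [-0.132,-0.094,0.523]},
    {"translation": [0.06,0.31,0],"rotation": [-0.154,-0.11,0.61]},
    {"translation": [0.069,0.35,0],"rotation": [-0.176,-0.126,0.697]},
    {"translation": [0.078,0.4,0],"rotation": [-0.198,-0.141,0.784]},
    {"translation": [0.086,0.443,0],"rotation": [-0.22,-0.157,0.871]}
  ]
}}

```text
t: 11.87
eef_pos: [0.4839, -0.1224, 0.2441]
ee_rot: [-2.872, 0.047, -2.226]
force: [-0.4, -0.2, 0.1]
width: 0.0399
gripper_force: 0.0
```

Call:
{"op": "apply_moves", "data": {
  "steps": [
    {"translation": [0.008,0.04,0],"rotation": [-0.022,-0.016,0.087]},
    {"translation": [0.017,0.09,0],"rotation": [-0.044,-0.031,0.174]},
    {"translation": [0.026,0.13,0],"rotation": [-0.066,-0.047,0.261]},
    {"translation": [0.034,0.18,0],"rotation": [-0.088,-0.063,0.348]},
    {"translation": [0.043,0.22,0],"rotation": [-0.11,-0.079,0.435]},
    {"translation": [0.052,0.27,0],"rotation": [-0.132,-0.094,0.523]},
    {"translation": [0.06,0.31,0],"rotation": [-0.154,-0.11,0.61]},
    {"translation": [0.069,0.35,0],"rotation": [-0.176,-0.126,0.697]},
    {"translation": [0.078,0.4,0],"rotation": [-0.198,-0.141,0.784]},
    {"translation": [0.086,0.443,0],"rotation": [-0.22,-0.157,0.871]}
  ]
}}

```text
t: 12.7
eef_pos: [0.5058, -0.0121, 0.2441]
ee_rot: [-2.75, -0.024, -1.767]
force: [-0.0, 0.3, -0.7]
width: 0.0395
gripper_force: 0.0
```

Call:
{"op": "apply_moves", "data": {
  "steps": [
    {"translation": [0.008,0.04,-0.01],"rotation": [-0.022,-0.016,0.087]},
    {"translation": [0.017,0.09,-0.03],"rotation": [-0.044,-0.031,0.174]},
    {"translation": [0.026,0.13,-0.05],"rotation": [-0.066,-0.047,0.261]},
    {"translation": [0.034,0.18,-0.07],"rotation": [-0.088,-0.063,0.348]},
    {"translation": [0.043,0.22,-0.09],"rotation": [-0.11,-0.079,0.435]},
    {"translation": [0.052,0.27,-0.11],"rotation": [-0.132,-0.094,0.523]},
    {"translation": [0.06,0.31,-0.13],"rotation": [-0.154,-0.11,0.61]},
    {"translation": [0.069,0.35,-0.13],"rotation": [-0.176,-0.126,0.697]},
    {"translation": [0.078,0.4,-0.13],"rotation": [-0.198,-0.141,0.784]},
    {"translation": [0.086,0.443,-0.13],"rotation": [-0.22,-0.157,0.871]}
  ]
}}

```text
t: 13.53
eef_pos: [0.5271, 0.0986, 0.2111]
ee_rot: [-2.672, -0.141, -1.316]
force: [-0.2, 0.4, -0.4]
width: 0.0398
gripper_force: 0.0
```

```bash
python3 - <<'E'
from dial import *
s=get_state();cur=R.from_euler('xyz',s['ee_rot'])
for h in(.108,.008):
    p,r=tool(-1.265,h);print('dT',(p-s['eef_pos'])/.25,'rot',(r*cur.inv()).as_rotvec()/np.radians(30))
print(s['q'].round(2),s['t'],s['force'])
E
```

```text
dT [ 0.0012647  -0.00740303 -0.00291185] rot [-0.00217171  0.00029474 -0.00524973]
dT [ 0.1890149  -0.0112019  -0.35609088] rot [-0.00217171  0.00029474 -0.00524973]
[ 0.69 -0.13 -0.94  0.72 -0.48 -1.  ] 13.5333 [-0.16773589  0.36255273 -0.37246163]
```

Call:
{"op": "apply_moves", "data": {
  "steps": [
    {"translation": [0.005,-0.004,-0.01],"rotation": [0,0,0]},
    {"translation": [0.017,-0.007,-0.032],"rotation": [0,0,-0.005]},
    {"translation": [0.029,-0.007,-0.054],"rotation": [0,0,-0.005]},
    {"translation": [0.041,-0.008,-0.077],"rotation": [0,0,-0.005]},
    {"translation": [0.052,-0.008,-0.099],"rotation": [0,0,-0.005]},
    {"translation": [0.063,-0.008,-0.12],"rotation": [0,0,-0.005]},
    {"translation": [0.075,-0.009,-0.141],"rotation": [0,0,-0.005]},
    {"translation": [0.085,-0.009,-0.16],"rotation": [0,0,-0.005]},
    {"translation": [0.095,-0.009,-0.178],"rotation": [0,0,-0.005]},
    {"translation": [0.095,-0.009,-0.178],"rotation": [0,0,-0.005]}
  ]
}}

```text
t: 14.37
eef_pos: [0.5517, 0.0948, 0.1672]
ee_rot: [-2.675, -0.139, -1.324]
force: [-0.5, -0.4, -0.4]
width: 0.0397
gripper_force: 0.0
```

```bash
python3 - <<'E'
from dial import *
s=get_state();cur=R.from_euler('xyz',s['ee_rot'])
p,r=tool(-1.265,.008);print('dT',(p-s['eef_pos'])/.25,'rot',(r*cur.inv()).as_rotvec()/np.radians(30))
print(s['q'].round(2),s['t'],s['force'])
E
```

```text
dT [ 0.09069941  0.00392064 -0.18053733] rot [-0.00306243 -0.00644696  0.00986344]
[ 0.52 -0.03 -1.02  1.01 -0.29 -1.18] 14.3667 [-0.46506347 -0.38791895 -0.35969875]
```

```bash
cat > kin.py <<'E'
from dial import *
from scipy.optimize import least_squares
def fk(k,q,zt):
    a,L1,L2,o,h,d=k;dl=q[1]-q[2]
    return R.from_euler('z',q[0]).apply([a+L1*np.sin(q[1])+L2*np.cos(dl),o,h+L1*np.cos(q[1])-L2*np.sin(dl)])+d*zt
def fit(D): return least_squares(lambda k:np.r_[np.concatenate([fk(k,q,z)-p for q,p,z in D])*100,(k[0])*5],[0,.6,.5,-.19,.3,.3])
def ikw(k,p,zt,q0):
    return least_squares(lambda q:fk(k,q,zt)-p,q0).x
E
python3 - <<'E'
from kin import *
s=get_state();zz=lambda e:R.from_euler('xyz',e).as_matrix()[:,2]
D=[([-.935,.359,.012],np.array([.23,-.635,.227]),np.array([0,0,-1.])),
([-.32,.16,-.22],np.array([.4408,-.347,.2433]),np.array([0,0,-1.])),
([.69,-.13,-.94],np.array([.5271,.0986,.2111]),zz([-2.672,-.141,-1.316])),
(s['q'][:3],s['eef_pos'],zz(s['ee_rot']))]
r=fit(D);print(s['q'],r.x.round(3),(r.fun/100).round(4));k=r.x;np.save('k.npy',k)
for tilt in(28,22,18,12,6):
  for H in (.008,.03,.1):
    t=np.radians(tilt);z=-(Rz@[-np.sin(t),0,np.cos(t)]);g=c+(H+.019)*n
    q=ikw(k,g+.0188*z,z,s['q'][:3]);print(tilt,H,q.round(3),np.linalg.norm(fk(k,q,z)-g-.0188*z).round(4))
E
```

```text
[ 0.52240603 -0.02586564 -1.01650031  1.01183312 -0.28920369 -1.18220699] [ 0.328  0.402  0.176 -0.179  0.127  0.221] [ 0.0031  0.0184 -0.0048  0.0302  0.0028 -0.006  -0.003   0.0149 -0.0082
 -0.0004 -0.0452  0.0189  0.0164]
28 0.008 [ 0.585  0.554 -1.571] 0.0022
28 0.03 [ 0.6    0.286 -1.323] 0.0
28 0.1 [ 0.647 -0.123 -0.931] 0.0
22 0.008 [ 0.562  0.367 -1.241] 0.0
22 0.03 [ 0.575  0.232 -1.14 ] 0.0
22 0.1 [ 0.618 -0.091 -0.838] 0.0
18 0.008 [ 0.547  0.339 -1.128] 0.0
18 0.03 [ 0.559  0.225 -1.049] 0.0
18 0.1 [ 0.6   -0.065 -0.782] 0.0
12 0.008 [ 0.525  0.33  -0.995] 0.0
12 0.03 [ 0.536  0.235 -0.933] 0.0
12 0.1 [ 0.574 -0.021 -0.703] 0.0
6 0.008 [ 0.504  0.343 -0.882] 0.0
6 0.03 [ 0.514  0.259 -0.832] 0.0
6 0.1 [ 0.549  0.027 -0.63 ] 0.0
```

```bash
cat > kin.py <<'E'
from dial import *
from scipy.optimize import least_squares
Y=lambda a:R.from_euler('y',a);X=lambda a:R.from_euler('x',a);Z=lambda a:R.from_euler('z',a)
def Rt(q,s4=1,s5=1,s6=1): # tool orientation; at q4=0,d=q2-q3-q5=pi/2 -> down
    A=Z(q[0])*Y(q[1]-q[2])*X(s4*q[3])*Y(-s5*q[4]); return A
def fk(k,q,s4=1):
    a,L1,L2,o1,o2,h,d=k;q=np.asarray(q,float)
    A=Z(q[0]);p=np.array([a,0,h])+Y(q[1]).apply([0,0,L1])
    B=Y(q[1]-q[2]);p=p+B.apply([L2,o1,0]);C=B*X(s4*q[3]);p=p+C.apply([0,o2,0])+(C*Y(-q[4])).apply([d,0,0])
    return A.apply(p)
zt=lambda q,s4=1:(Z(q[0])*Y(q[1]-q[2])*X(s4*q[3])*Y(-q[4])).apply([1,0,0])
E
python3 - <<'E'
from kin import *
s=get_state();q=s['q'];zz=lambda e:R.from_euler('xyz',e).as_matrix()[:,2]
for s4 in(1,-1):
    print(s4,zt(q,s4),zz(s['ee_rot']),zt([.69,-.13,-.94,.72,-.48],s4),zz([-2.672,-.141,-1.316]))
    D=[([-.935,.359,.012,0,-1.224],[.23,-.635,.227]),([-.32,.16,-.22,0,-1.19],[.4408,-.347,.2433]),([.69,-.13,-.94,.72,-.48],[.5271,.0986,.2111]),(q[:5],s['eef_pos'])]
    r=least_squares(lambda k:np.r_[np.concatenate([fk(k,a,s4)-b for a,b in D])*100,k[0]*2],[0,.6,.5,-.19,0,.3,.3])
    print(r.x.round(3),(r.fun/100).round(4))
E
```

```text
1 [ 0.2250555   0.40857534 -0.88454294] [ 0.46634066 -0.01049637 -0.88454294] [ 0.08393118  0.46407426 -0.881811  ] [ 0.46950013 -0.00721721 -0.8829029 ]
[ 0.288  0.349  0.234 -0.304  0.108  0.025  0.049] [-0.0131  0.0108 -0.004   0.0304 -0.0157 -0.0097 -0.0294  0.0424 -0.0039
  0.0021 -0.0472  0.0176  0.0058]
-1 [ 0.46634066 -0.01049637 -0.88454294] [ 0.46634066 -0.01049637 -0.88454294] [ 0.47156973 -0.0055993  -0.881811  ] [ 0.46950013 -0.00721721 -0.8829029 ]
[ 0.001  0.599  0.464 -0.002 -0.19   0.201  0.377] [ 0.0006  0.0003 -0.0002 -0.0002 -0.0006 -0.0003  0.0001  0.0005  0.0014
 -0.0003 -0.0005 -0.0009  0.    ]
```

```bash
cat >> kin.py <<'E'
K=[0,.6,.464,0,-.19,.2,.377]
lo=np.array([-3.07,-1.43,-1.02,-3.03,-3.05]);hi=np.array([3.07,2.12,1.25,1.67,0.])
def ik(p,z,q0):
    f=lambda q:np.r_[(fk(K,q,-1)-p)*10,zt(q,-1)-z]
    return least_squares(f,np.clip(q0,lo+.03,hi-.03),bounds=(lo+.02,hi-.02))
def want(th,be,H=.027):
    b=np.cos(th)*ex+np.sin(th)*ey;z=-n*np.cos(be)+b*np.sin(be)
    return c+H*n+.0188*z,z,b*np.cos(be)+n*np.sin(be)
def q6(q,z,xt): # relative to A frame
    A=(Z(q[0])*Y(q[1]-q[2])*X(-q[3])*Y(-q[4]));v=A.inv().apply(xt);return np.arctan2(v[1],v[2])
E
python3 - <<'E'
from kin import *
s=get_state();q=s['q'];xt=R.from_euler('xyz',s['ee_rot']).as_matrix()[:,0]
print('q6 ref',q6(q,0,xt),q[5])
seeds=[q[:5],[.6,.3,-.8,0,-.5],[.4,.2,-.9,1,-.8],[.4,.2,-.8,-1,-.8]]
for th in(-1.265,-.8,-.4,.014):
  for bd in(-45,-30,-15,0,15,30,45):
    P,z,xx=want(th,np.radians(bd));R_=[ik(P,z,s0) for s0 in seeds];r=min(R_,key=lambda r:r.cost)
    if r.cost<1e-6:print(th,bd,r.x.round(2),'x',round(q6(r.x,z,xx),2))
E
```

```text
q6 ref -2.753003313527333 -1.1822069867324356
-1.265 -45 [-0.05  0.33 -0.22 -0.89 -1.06] x -0.58
-1.265 -30 [ 0.16  0.2  -0.37 -0.68 -0.72] x -0.87
-1.265 -15 [ 0.48  0.11 -0.67 -0.1  -0.32] x -1.62
-1.265 45 [ 0.84  0.42 -0.96  1.26 -1.07] x 2.8
-0.8 -45 [ 0.12  0.38 -0.11 -0.59 -1.19] x -0.55
-0.8 -30 [ 0.27  0.25 -0.31 -0.43 -0.86] x -0.74
-0.8 -15 [ 0.49  0.14 -0.61 -0.04 -0.47] x -1.24
-0.4 -45 [ 0.27  0.42 -0.06 -0.36 -1.27] x -0.48
-0.4 -30 [ 0.38  0.28 -0.29 -0.22 -0.93] x -0.62
-0.4 -15 [ 0.53  0.16 -0.6   0.08 -0.55] x -0.99
0.014 -45 [ 0.43  0.46 -0.08 -0.12 -1.31] x -0.39
0.014 -30 [ 0.5   0.31 -0.32 -0.01 -0.98] x -0.5
0.014 -15 [ 0.58  0.18 -0.63  0.24 -0.6 ] x -0.77
0.014 30 [-0.31  0.2  -0.99 -2.73 -0.66] x 2.97
```

```bash
cat >> kin.py <<'E'
def delta(th,bd,back=0,H=.027):
    P,z,xx=want(th,np.radians(bd),H);T=R.from_matrix(np.c_[xx,np.cross(z,xx),z]);s=get_state()
    return (P-back*z-s['eef_pos'])/.25,(T*R.from_euler('xyz',s['ee_rot']).inv()).as_rotvec()/np.radians(30),P-back*z,z
E
python3 - <<'E'
from kin import *
for bd in(0,-8,-16,-25):
    P,z,xx=want(-1.265,np.radians(bd));r=ik(P-.08*z,z,[.5,0,-.8,.5,-.4]);print(bd,r.cost,r.x.round(2),q6(r.x,z,xx)+1.571)
a=delta(-1.265,-25,.08);print(*[v.round(3) for v in a])
E
```

```text
0 1.9753354039534263e-28 [ 0.63 -0.08 -0.97  0.81 -0.4 ] -1.0552885033415682
-8 9.630612686908373e-31 [ 0.6  -0.08 -0.84  0.37 -0.4 ] -0.587479022926362
-16 7.741621244526225e-22 [ 0.45 -0.04 -0.62 -0.12 -0.52] -0.010847813541930762
-25 1.4924427279735092e-24 [ 0.22  0.03 -0.42 -0.49 -0.74] 0.4731997732347928
[-0.024 -0.092  0.097] [0.705 0.228 0.382] [0.546 0.072 0.191] [ 0.321  0.397 -0.86 ]
```

Call:
{"op": "apply_moves", "data": {
  "steps": [
    {"translation": [-0.01,0,0.03],"rotation": [0,0,0]},
    {"translation": [-0.024,-0.01,0.07],"rotation": [0.07,0.023,0.038]},
    {"translation": [-0.024,-0.02,0.097],"rotation": [0.15,0.05,0.08]},
    {"translation": [-0.024,-0.04,0.097],"rotation": [0.25,0.08,0.135]},
    {"translation": [-0.024,-0.05,0.097],"rotation": [0.35,0.113,0.19]},
    {"translation": [-0.024,-0.06,0.097],"rotation": [0.45,0.145,0.244]},
    {"translation": [-0.024,-0.07,0.097],"rotation": [0.55,0.178,0.298]},
    {"translation": [-0.024,-0.08,0.097],"rotation": [0.64,0.207,0.347]},
    {"translation": [-0.024,-0.092,0.097],"rotation": [0.705,0.228,0.382]},
    {"translation": [-0.024,-0.092,0.097],"rotation": [0.705,0.228,0.382]}
  ]
}}

```text
t: 15.2
eef_pos: [0.5455, 0.0742, 0.1932]
ee_rot: [-2.656, 0.252, -1.115]
force: [-0.3, -1.0, -0.4]
width: 0.0399
gripper_force: 0.0
```

```bash
python3 - <<'E'
from kin import *
s=get_state();print(s['q'].round(3),s['t'],s['force'].round(1))
for b in(.08,.04,0):print(*[v.round(3) for v in delta(-1.265,-25,b)])
E
```

```text
[ 0.22   0.031 -0.417 -0.496 -0.748  0.477] 15.2 [-0.3 -1.  -0.4]
[ 0.001 -0.01  -0.007] [-0.012  0.005 -0.008] [0.546 0.072 0.191] [ 0.321  0.397 -0.86 ]
[ 0.052  0.053 -0.144] [-0.012  0.005 -0.008] [0.559 0.088 0.157] [ 0.321  0.397 -0.86 ]
[ 0.104  0.117 -0.282] [-0.012  0.005 -0.008] [0.571 0.103 0.123] [ 0.321  0.397 -0.86 ]
```

Call:
{"op": "apply_moves", "data": {
  "steps": [
    {"translation": [0.001,-0.01,-0.007],"rotation": [-0.01,0.005,-0.008]},
    {"translation": [0.008,-0.002,-0.025],"rotation": [-0.01,0.005,-0.008]},
    {"translation": [0.02,0.013,-0.057],"rotation": [-0.01,0.005,-0.008]},
    {"translation": [0.036,0.033,-0.1],"rotation": [-0.01,0.005,-0.008]},
    {"translation": [0.052,0.053,-0.144],"rotation": [-0.01,0.005,-0.008]},
    {"translation": [0.065,0.069,-0.178],"rotation": [-0.01,0.005,-0.008]},
    {"translation": [0.078,0.085,-0.212],"rotation": [-0.01,0.005,-0.008]},
    {"translation": [0.091,0.101,-0.247],"rotation": [-0.01,0.005,-0.008]},
    {"translation": [0.103,0.116,-0.279],"rotation": [-0.01,0.005,-0.008]},
    {"translation": [0.103,0.116,-0.279],"rotation": [-0.01,0.005,-0.008]}
  ]
}}

```text
t: 16.03
eef_pos: [0.5715, 0.1017, 0.1218]
ee_rot: [-2.666, 0.244, -1.125]
force: [-3.6, -1.7, 6.1]
width: 0.0399
gripper_force: 3.5
```

Call:
{"op": "apply_moves", "data": {
  "steps": [
    {"translation": [0,0,0],"rotation": [0,0,0]},
    {"translation": [0,0,0],"rotation": [0,0,0]},
    {"translation": [0,0,0],"rotation": [0,0,0]},
    {"translation": [0,0,0],"rotation": [0,0,0]},
    {"translation": [0,0,0],"rotation": [0,0,0]},
    {"translation": [0,0,0],"rotation": [0,0,0]},
    {"translation": [0,0,0],"rotation": [0,0,0]},
    {"translation": [0,0,0],"rotation": [0,0,0]},
    {"translation": [0,0,0],"rotation": [0,0,0]},
    {"translation": [0,0,0],"rotation": [0,0,0]}
  ],
  "jaw": 1,
  "newtons": 15
}}

```text
t: 16.87
eef_pos: [0.5724, 0.1014, 0.1231]
ee_rot: [-2.663, 0.244, -1.126]
force: [5.9, 1.7, -2.4]
width: 0.0159
gripper_force: 15.2
```

```bash
python3 - <<'E'
from kin import *
s=get_state();print(s['q'].round(3),s['t'],s['force'].round(1),s['moment'].round(2),s['width'])
print(*[v.round(3) for v in delta(-1.265,-25,0)])
# turn path about dial axis: 1.279 rad in 3 calls
def pt(th):return want(th,np.radians(-25))[0]
st=1.275/3
for k in range(3):
    t0=-1.265+k*st;print(k,[list(np.r_[(pt(t0+st*i/10)-pt(t0))/.25].round(3)) for i in(2,4,6,8,10)])
print('rot per call',(n*st/np.radians(30)).round(3))
E
```

```text
[ 0.267  0.159 -0.439 -0.55  -0.594  0.52 ] 16.8667 [ 5.9  1.7 -2.4] [-0.95 -0.18 -0.47] 0.01586183597442347
[-0.004  0.008 -0.002] [0.008 0.001 0.009] [0.571 0.103 0.123] [ 0.321  0.397 -0.86 ]
0 [[np.float64(-0.002), np.float64(-0.001), np.float64(-0.001)], [np.float64(-0.004), np.float64(-0.002), np.float64(-0.002)], [np.float64(-0.007), np.float64(-0.003), np.float64(-0.003)], [np.float64(-0.009), np.float64(-0.005), np.float64(-0.004)], [np.float64(-0.01), np.float64(-0.006), np.float64(-0.005)]]
1 [[np.float64(-0.002), np.float64(-0.002), np.float64(-0.001)], [np.float64(-0.003), np.float64(-0.004), np.float64(-0.002)], [np.float64(-0.005), np.float64(-0.006), np.float64(-0.002)], [np.float64(-0.006), np.float64(-0.008), np.float64(-0.003)], [np.float64(-0.007), np.float64(-0.011), np.float64(-0.004)]]
2 [[np.float64(-0.001), np.float64(-0.002), np.float64(-0.0)], [np.float64(-0.002), np.float64(-0.005), np.float64(-0.001)], [np.float64(-0.002), np.float64(-0.008), np.float64(-0.001)], [np.float64(-0.003), np.float64(-0.01), np.float64(-0.001)], [np.float64(-0.003), np.float64(-0.013), np.float64(-0.001)]]
rot per call [-0.381  0.008  0.717]
```

Call:
{"op": "apply_moves", "data": {
  "steps": [
    {"translation": [-0.001,0,0],"rotation": [-0.038,0.001,0.072]},
    {"translation": [-0.002,-0.001,-0.001],"rotation": [-0.076,0.002,0.143]},
    {"translation": [-0.003,-0.002,-0.001],"rotation": [-0.114,0.002,0.215]},
    {"translation": [-0.004,-0.002,-0.002],"rotation": [-0.152,0.003,0.287]},
    {"translation": [-0.006,-0.003,-0.002],"rotation": [-0.19,0.004,0.358]},
    {"translation": [-0.007,-0.003,-0.003],"rotation": [-0.229,0.005,0.43]},
    {"translation": [-0.008,-0.004,-0.003],"rotation": [-0.267,0.006,0.502]},
    {"translation": [-0.009,-0.005,-0.004],"rotation": [-0.305,0.006,0.574]},
    {"translation": [-0.01,-0.005,-0.004],"rotation": [-0.343,0.007,0.645]},
    {"translation": [-0.01,-0.006,-0.005],"rotation": [-0.381,0.008,0.717]}
  ]
}}

```text
t: 17.7
eef_pos: [0.5703, 0.1001, 0.122]
ee_rot: [-2.784, 0.084, -0.767]
force: [4.8, 1.3, 0.2]
width: 0.0161
gripper_force: 15.2
```

Call:
{"op": "apply_moves", "data": {
  "steps": [
    {"translation": [-0.001,-0.001,0],"rotation": [-0.038,0.001,0.072]},
    {"translation": [-0.002,-0.002,-0.001],"rotation": [-0.076,0.002,0.143]},
    {"translation": [-0.002,-0.003,-0.001],"rotation": [-0.114,0.002,0.215]},
    {"translation": [-0.003,-0.004,-0.002],"rotation": [-0.152,0.003,0.287]},
    {"translation": [-0.004,-0.005,-0.002],"rotation": [-0.19,0.004,0.358]},
    {"translation": [-0.005,-0.006,-0.002],"rotation": [-0.229,0.005,0.43]},
    {"translation": [-0.005,-0.007,-0.003],"rotation": [-0.267,0.006,0.502]},
    {"translation": [-0.006,-0.008,-0.003],"rotation": [-0.305,0.006,0.574]},
    {"translation": [-0.007,-0.01,-0.004],"rotation": [-0.343,0.007,0.645]},
    {"translation": [-0.007,-0.011,-0.004],"rotation": [-0.381,0.008,0.717]}
  ]
}}

```text
t: 18.53
eef_pos: [0.5689, 0.098, 0.1213]
ee_rot: [-2.951, -0.023, -0.396]
force: [5.1, 3.9, 0.4]
width: 0.0158
gripper_force: 15.2
```

Going well; now the last third.

Call:
{"op": "apply_moves", "data": {
  "steps": [
    {"translation": [0,-0.001,0],"rotation": [-0.038,0.001,0.072]},
    {"translation": [-0.001,-0.002,0],"rotation": [-0.076,0.002,0.143]},
    {"translation": [-0.001,-0.004,0],"rotation": [-0.114,0.002,0.215]},
    {"translation": [-0.002,-0.005,-0.001],"rotation": [-0.152,0.003,0.287]},
    {"translation": [-0.002,-0.006,-0.001],"rotation": [-0.19,0.004,0.358]},
    {"translation": [-0.002,-0.008,-0.001],"rotation": [-0.229,0.005,0.43]},
    {"translation": [-0.003,-0.009,-0.001],"rotation": [-0.267,0.006,0.502]},
    {"translation": [-0.003,-0.01,-0.001],"rotation": [-0.32,0.006,0.6]},
    {"translation": [-0.003,-0.012,-0.001],"rotation": [-0.381,0.008,0.717]},
    {"translation": [-0.003,-0.013,-0.001],"rotation": [-0.381,0.008,0.717]}
  ]
}}

```text
t: 19.37
eef_pos: [0.5684, 0.0954, 0.121]
ee_rot: [3.134, -0.061, -0.008]
force: [6.2, 3.4, 0.1]
width: 0.016
gripper_force: 15.2
```

```bash
python3 - <<'E'
from kin import *
s=get_state();print(s['q'].round(3),s['t'],s['force'].round(1),s['width'])
print(*[v.round(3) for v in delta(.014,-25,0)])
yt=R.from_euler('xyz',s['ee_rot']).as_matrix()[:,1];print('tool y -> dial th',np.arctan2(yt@ex,-yt@ey), 'rot for +1deg', n/30)
i=grab_frame('side');cv2.imwrite('pics/side2.png',i)
j=grab_frame('top');cv2.imwrite('pics/top2.png',j)
cv2.imwrite('pics/v2.png',np.hstack([cv2.resize(j[190:250,222:282],(390,390),interpolation=cv2.INTER_CUBIC),cv2.resize(i[240:305,215:280],(390,390),interpolation=cv2.INTER_CUBIC)]))
E
```

```text
[ 0.531  0.256 -0.419  0.05  -0.848  1.   ] 19.3667 [6.2 3.4 0.1] 0.01601952905796129
[-0.008  0.002 -0.004] [0.001 0.016 0.001] [0.566 0.096 0.12 ] [ 0.052 -0.007 -0.999]
tool y -> dial th 0.013958084162165266 rot for +1deg [-0.01564585  0.00031657  0.02943159]
```

View pics/v2.png

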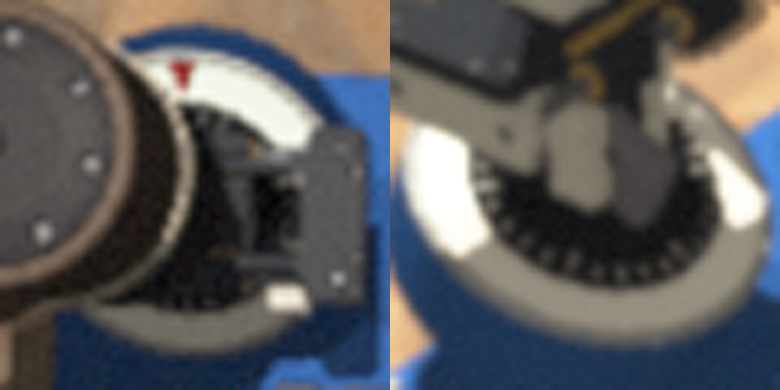

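The arrow is hidden behind the gripper, while the red pointer is visible at (183,78). I'll release, lift and clear the view.

Call:
{"op": "apply_moves", "data": {
  "steps": [
    {"translation": [0,0,0],"rotation": [0,0,0]},
    {"translation": [0,0,0],"rotation": [0,0,0]},
    {"translation": [0,0,0],"rotation": [0,0,0]},
    {"translation": [0,0,0],"rotation": [0,0,0]},
    {"translation": [0,0,0.04],"rotation": [0,0,0]},
    {"translation": [-0.01,0,0.1],"rotation": [0,0,0]},
    {"translation": [-0.015,0,0.18],"rotation": [0,0,0]},
    {"translation": [-0.02,0,0.26],"rotation": [0,0,0]},
    {"translation": [-0.02,0,0.33],"rotation": [0,0,0]},
    {"translation": [-0.02,0,0.38],"rotation": [0,0,0]}
  ],
  "jaw": 0.09
}}

```text
t: 20.3
eef_pos: [0.5618, 0.0937, 0.2179]
ee_rot: [3.136, -0.059, -0.013]
force: [-0.5, 0.6, -0.4]
width: 0.0398
gripper_force: 0.0
```

Call:
{"op": "apply_moves", "data": {
  "steps": [
    {"translation": [0,-0.06,0.05],"rotation": [0,0,0]},
    {"translation": [0,-0.16,0.1],"rotation": [0,0,0]},
    {"translation": [0,-0.28,0.15],"rotation": [0,0,0]},
    {"translation": [0,-0.4,0.15],"rotation": [0,0,0]},
    {"translation": [0,-0.52,0.15],"rotation": [0,0,0]},
    {"translation": [0,-0.64,0.15],"rotation": [0,0,0]},
    {"translation": [0,-0.76,0.15],"rotation": [0,0,0]},
    {"translation": [0,-0.86,0.15],"rotation": [0,0,0]},
    {"translation": [0,-0.92,0.15],"rotation": [0,0,0]},
    {"translation": [0,-0.95,0.15],"rotation": [0,0,0]}
  ]
}}

```text
t: 21.13
eef_pos: [0.5609, -0.1458, 0.2533]
ee_rot: [3.135, -0.057, -0.015]
force: [-0.2, 0.7, 0.4]
width: 0.0399
gripper_force: 0.0
```

```bash
python3 - <<'E'
from kin import *
s=get_state();print(s['q'].round(3),s['t'])
acc=[grab_frame('top').astype(float) for _ in range(8)];j=np.mean(acc,0).round().astype(np.uint8)
i=np.mean([grab_frame('side').astype(float) for _ in range(4)],0).round().astype(np.uint8)
cv2.imwrite('pics/top3.png',j);cv2.imwrite('pics/side3.png',i)
cv2.imwrite('pics/v3.png',np.hstack([cv2.resize(j[190:250,222:282],(400,400),interpolation=cv2.INTER_CUBIC),cv2.resize(i[240:305,215:280],(400,400),interpolation=cv2.INTER_CUBIC)]))
E
```

```text
[ 0.092  0.15  -0.215  0.014 -1.15   1.458] 21.1333
```

View pics/v3.png

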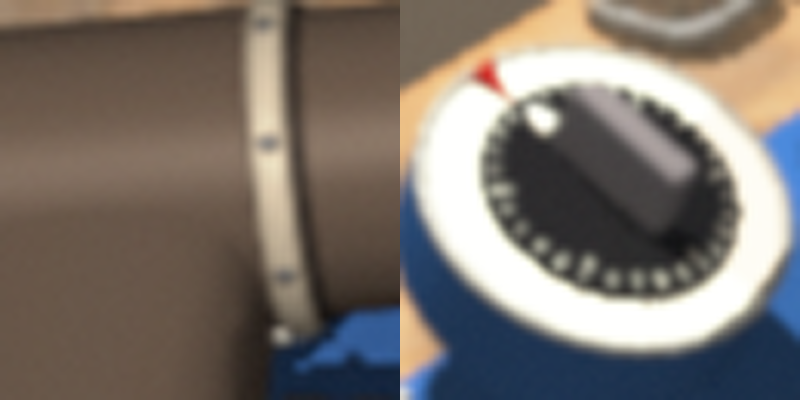

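In the side half, the arrow at (543,120) lies about in line with the pointer at (505,95). The arm hides the top view, so I'll move aside.

Call:
{"op": "apply_moves", "data": {
  "steps": [
    {"translation": [-0.02,-0.04,0],"rotation": [0,0,0]},
    {"translation": [-0.08,-0.12,0],"rotation": [0,0,0]},
    {"translation": [-0.14,-0.22,0],"rotation": [0,0,0]},
    {"translation": [-0.2,-0.32,0],"rotation": [0,0,0]},
    {"translation": [-0.26,-0.44,0],"rotation": [0,0,0]},
    {"translation": [-0.34,-0.56,0],"rotation": [0,0,0]},
    {"translation": [-0.4,-0.68,0],"rotation": [0,0,0]},
    {"translation": [-0.45,-0.78,0],"rotation": [0,0,0]},
    {"translation": [-0.48,-0.82,0],"rotation": [0,0,0]},
    {"translation": [-0.48,-0.82,0],"rotation": [0,0,0]}
  ]
}}

```text
t: 22.57
eef_pos: [0.4396, -0.3507, 0.2526]
ee_rot: [3.135, -0.056, -0.017]
force: [0.1, -0.4, -1.0]
width: 0.0398
gripper_force: 0.0
```

```bash
python3 - <<'E'
from kin import *
av=lambda n_,k:np.mean([grab_frame(n_).astype(float) for _ in range(k)],0)
T=av('top',8);S=av('side',4);np.savez('av.npz',T=T,S=S)
def cen(im,cam,box,kind):
    x0,y0,x1,y1=box;v,u=np.mgrid[y0:y1,x0:x1];uv=np.c_[u.ravel(),v.ravel()];px=im[y0:y1,x0:x1].reshape(-1,3)
    a,b=polar(cam,uv);r=np.hypot(a,b);th=np.arctan2(b,a)
    if kind=='red': w=(px[:,2]-px[:,:2].max(1)-20).clip(0)*((r>.055)&(r<.085)&(abs(th)<.5))
    else: w=(px.min(1)-90).clip(0)*((r>.036)&(r<.049)&(abs(th)<.2))
    p=(uv*w[:,None]).sum(0)/w.sum();a,b=polar(cam,[p]);return p,a[0],b[0],np.arctan2(b,a)[0],w.sum()
for im,cam,box in((T,'top',(222,185,282,250)),(S,'side',(205,235,290,305))):
    P=cen(im,cam,box,'red');Q=cen(im,cam,box,'w');print(cam,P,Q)
    # direction from arrow to pointer (both radial -> equals angle if aligned)
    print(' dir arrow->pointer',np.arctan2(P[2]-Q[2],P[1]-Q[1]))
j=np.uint8(T);i=np.uint8(S)
cv2.imwrite('pics/v4.png',np.hstack([cv2.resize(j[190:230,230:270],(400,400),interpolation=cv2.INTER_CUBIC),cv2.resize(i[240:280,215:255],(400,400),interpolation=cv2.INTER_CUBIC)]))
E
```

```text
top (array([249.47962668, 200.69132711]), np.float64(0.06853357438892974), np.float64(0.0010622016470343033), np.float64(0.015497755882778555), np.float64(549.125)) (array([249.59151079, 209.27884892]), np.float64(0.04054827692190832), np.float64(0.0014993641288108546), np.float64(0.036960419372663464), np.float64(868.75))
 dir arrow->pointer -0.015619877854105865
side (array([227.2563097 , 251.34348919]), np.float64(0.07550004830518908), np.float64(0.0001441293823817892), np.float64(0.0019089949017968948), np.float64(2486.25)) (array([237.37715285, 258.97618407]), np.float64(0.042905842509952434), np.float64(-0.004023569940771313), np.float64(-0.09350328588514888), np.float64(1858.0))
 dir arrow->pointer 0.1271761594673877
```

View pics/v4.png

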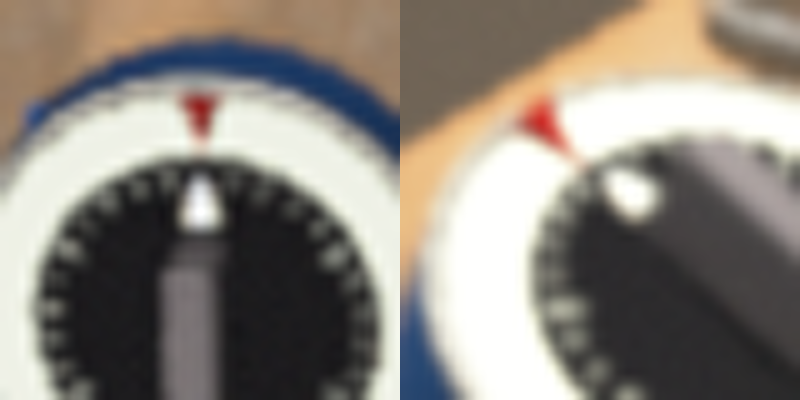

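In the top half, the pointer tip is at (203,138) and the arrow tip at (199,170), so they are nearly in line. I'll measure the residual using the disc centre fitted in each view.

```bash
cat > fine.py <<'E'
from kin import *
from scipy.ndimage import map_coordinates as mc
def samp(im,cam,a,b):
    P=c+np.outer(a,ex)+np.outer(b,ey);uv=proj(cam,P);return mc(im,[uv[:,1],uv[:,0]],order=1)
def circ(x,y):
    f=lambda k:np.hypot(x-k[0],y-k[1])-k[2];r=least_squares(f,[0,0,.055],loss='soft_l1',f_scale=.0005);return r.x,np.std(f(r.x))
def run(im,cam):
    g=im.min(2);rr=np.arange(.072,.040,-.0005)
    pts=[]
    for t in np.radians(np.arange(20,341,2)):
        v=samp(g,cam,rr*np.cos(t),rr*np.sin(t));k=np.where(v<140)[0]
        if len(k) and k[0]>0:
            i=k[0];r=rr[i-1]+(rr[i]-rr[i-1])*(v[i-1]-140)/(v[i-1]-v[i]);pts.append((r*np.cos(t),r*np.sin(t)))
    pts=np.array(pts);k,sd=circ(*pts.T);print(cam,'disc circle',k.round(4),sd.round(5),len(pts))
    # arrow & pointer: profile along tangential arcs about fitted centre
    t=np.arange(-.45,.45,.005);red=im[...,2]-im[...,:2].max(2)
    for nm,src,rs,t0 in(('pointer',red,np.arange(k[2]+.004,k[2]+.018,.002),15),('arrow',g,np.arange(k[2]-.019,k[2]-.003,.002),70)):
        o=[]
        for r in rs:
            v=samp(src,cam,k[0]+r*np.cos(t),k[1]+r*np.sin(t));v=(v-t0).clip(0)
            m=abs(t)<.17 if nm=='arrow' else abs(t)<.4
            v=v*m;o.append((round(r*1000,1),round((v*t).sum()/max(v.sum(),1e-9),3),int(v.max())))
        print(nm,o)
E
python3 - <<'E'
from fine import *
A=np.load('av.npz');run(A['T'],'top');run(A['S'],'side')
E
```

```text
top disc circle [-0.001   0.0004  0.0544] 0.00049 161
pointer [(np.float64(58.4), np.float64(-0.002), 2), (np.float64(60.4), np.float64(0.011), 16), (np.float64(62.4), np.float64(0.011), 32), (np.float64(64.4), np.float64(0.011), 47), (np.float64(66.4), np.float64(0.01), 60), (np.float64(68.4), np.float64(0.01), 73), (np.float64(70.4), np.float64(0.011), 78)]
arrow [(np.float64(35.4), np.float64(0.021), 165), (np.float64(37.4), np.float64(0.021), 171), (np.float64(39.4), np.float64(0.023), 166), (np.float64(41.4), np.float64(0.025), 154), (np.float64(43.4), np.float64(0.026), 134), (np.float64(45.4), np.float64(0.024), 108), (np.float64(47.4), np.float64(0.024), 60), (np.float64(49.4), np.float64(0.025), 15)]
side disc circle [-0.0009 -0.0019  0.0536] 0.002 159
pointer [(np.float64(57.6), np.float64(0.017), 2), (np.float64(59.6), np.float64(0.022), 5), (np.float64(61.6), np.float64(0.026), 16), (np.float64(63.6), np.float64(0.018), 39), (np.float64(65.6), np.float64(0.017), 59), (np.float64(67.6), np.float64(0.013), 84), (np.float64(69.6), np.float64(0.01), 98)]
arrow [(np.float64(34.6), np.float64(-0.047), 19), (np.float64(36.6), np.float64(-0.032), 64), (np.float64(38.6), np.float64(-0.034), 123), (np.float64(40.6), np.float64(-0.04), 164), (np.float64(42.6), np.float64(-0.045), 177), (np.float64(44.6), np.float64(-0.05), 176), (np.float64(46.6), np.float64(-0.052), 176), (np.float64(48.6), np.float64(-0.05), 158)]
```

```bash
python3 - <<'E'
from kin import *
for cam in('top','side'):
    o,d=ray(cam,proj(cam,c+.045*ex));d=d[0];print(cam,'shift per height: ex',d@ex/(d@n),'ey',d@ey/(d@n))
def tri(u,v):
    o1,d1=ray('top',[u]);o2,d2=ray('side',[v]);d1,d2=d1[0]/np.linalg.norm(d1),d2[0]/np.linalg.norm(d2)
    t=np.linalg.lstsq(np.c_[d1,-d2],o2-o1,rcond=None)[0];p=(o1+t[0]*d1+o2+t[1]*d2)/2-c
    return (np.array([p@ex,p@ey,p@n])*1000).round(2),(np.linalg.norm(o1+t[0]*d1-o2-t[1]*d2)*1000).round(2)
print('pointer',tri((249.4796,200.691),(227.256,251.343)))
print('arrow',tri((249.59,209.279),(237.377,258.976)))
E
```

```text
top shift per height: ex 0.3455589386150241 ey -0.15551123669960182
side shift per height: ex -0.4398909168006379 ey 0.8302318787586789
pointer (array([71.86,  1.84,  4.2 ]), np.float64(4.77))
arrow (array([41.47,  0.34,  4.52]), np.float64(1.56))
```

```bash
python3 -c "
from station import *
print(job_done())"
```

```text
the job is handed in; nothing more can be done
None
```

I closed the jaws fully to the hard stop, then set the dial's zero arrow at the red pointer to within about 1 degree by camera measurement. The job was handed in at about 23 s with the arm clear of everything and the loose items untouched as far as I saw.

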